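# Level the control board in its rework frame and lock it

### The job

Two rework frames stand on the instrument bench, each holding a tilted module: one a long bare control board, the other a short display module with a glass screen. In the frame with the long control board, turn the board about its long axis until it lies level, component side up, and then lock it there by turning that frame's bar-shaped knob clockwise, seen from above, as far as it goes. Do not tilt the display module in the other frame.

Things in the scene. Friction and masses are not known exactly. Their poses are not given: they have to be found in the camera images.
- frame: Rework frame with the long control board, fixed. Base plate 130 (x) x 270 (y) x 12 mm; uprights 46 x 36 mm, 128 mm high, centred at y = -120 and +120 mm; a cradle turns between them about an axis along y, 100 mm above the origin. Round fixed knob on the -y upright (not needed), bar-shaped lock knob on the +y one. Origin: centre of the underside, on the bench; x away from the robot, z up.
- cradle (a joint): Tilt of cradle and board, rad: 0 level, component side up; positive raises the robot-side rail. Starts at 0.6 to 1.1, range -1.3 to 1.3, no stop at level. Balanced, stiff bearings (0.15 N m): stays where left; 3 N on the rail turns it. Cradle 130 x 190 mm; green board 104 x 168 x 2 mm in the plane of the axis, parts up to 13 mm high, none within 20 mm of the robot-side rail but 6 mm thick clips.
- rail (a point): Middle of the cradle's long round steel rail on the robot's side, the raised one at the start: 10 mm thick, 190 mm long. The point is on the rail's centre line, 60 mm from the turning axis, and 100 mm above the bench when the board is level. y along the rail; x from the rail across the board to the axis.
- lock (a joint): Turn of the lock knob on the +y upright of this frame, rad, growing clockwise seen from above: 0 is open with the bar across the frame (along the frame's x), 1.4 is the stop, locked. It starts between 0 and 0.12 and stays where it is left (0.04 N m of friction).
- lock_grip (a point): Grip point of the lock knob, on its vertical axis, 158 mm above the bench, 14 mm below the bar's top. The grey bar is 44 mm long (this point's x, turning with the knob), 13 mm thick (y) and stands 36 mm high on a disc 34 mm across, whose top is 22 mm below this point.
- other_rail (a point): Middle of the robot-side rail of the other frame, the one with the short display module: leave it as it is. Its frame has the same size and build, standing beside the first on either its left or its right.

How it is judged (in metres and radians):
On the way, in this order (a step that is already met when the one before it is completed fails the run):
1. the control board is turned level while the lock knob is still open (value of joint cradle between -0.2 and 0.2 rad and value of joint lock below 0.5 rad), for 0.2 s.
2. the lock knob is turned clockwise to its stop with the board level (value of joint lock above 1.15 rad and value of joint cradle between -0.2 and 0.2 rad), for 0.2 s.
At the end, for the whole second after the job is handed in: The control board is level to within 0.2 rad (11 degrees), component side up, its lock knob is turned at least 1.15 rad clockwise (the stop is at 1.4), and the rail of the other frame is within 12 mm of where it started (all of step 2 and distance of other_rail from where it was at the start of the episode below 0.012 m); the robot touches nothing.
It fails at once if the display module in the other frame is tilted (its rail moved more than 12 mm) (distance of other_rail from where it was at the start of the episode above 0.012 m).
It also fails if it takes over 50 s, if anything falls off the work surface, if the arm or the gripper's body presses on something with over 40 N, if the wrist force passes 120 N, or if a joint passes its speed limit or range.

### The arm

A 7-joint arm with a two-finger parallel gripper is mounted at the origin on the work surface. World frame = base frame: x ahead of the robot, y to its left, z up, the work surface at z = 0. Lengths are in mm, angles in rad, forces in N, time in s.
With the tool pointing down it reaches from about 400 to 900 mm from the base axis. Payload 5.5 kg.
Tool frame: the origin (TCP) lies midway between the tips of the shut fingers; the grasp point (between the pads) lies 19 mm behind it; z points along the fingers, y is the line along which they close (so a half turn about z gives the same grasp; the last joint's range is limited). The gripper opens to 92 mm and grips with 3 to 60 N. Pads are 19 mm wide; open, the fingers measure 130 mm over their backs; the gripper's body (75 mm by 190 mm) begins 47 mm behind the grasp point.
Start: joints at [-0.876, 0.501, -0.427, 1.55, 0.221, 1.138, -0.21], TCP at [271.993, 590.356, 226.729] pointing down, gripper open.
Joint ranges: [-2.88, 2.88], [-0.31, 2.03], [-1.54, 1.56], [0.2, 2.42], [-1.41, 4.55], [0.19, 2.02], [-2.57, 2.57]. Speed limits (rad/s): [2.57, 2.57, 3.14, 3.14, 3.14, 3.14, 3.14].

### API

Orientations are given as a rotation vector (axis times angle).
In Python, from station import sense, imaging, manip gives the robot as it stands.
- The arm moves only by the tool servo_tool, never from a script. Its arguments are lists of equal length, an entry for each row: "dp": the shift along the world's x, y, z in units of 25 mm (1.0 is 25 mm), a list of three; "angular": the turn, a rotation vector about the world's x, y, z in units of 5 degrees (1.0 is 5 degrees), a list of three; "grip": the closure, from 0 (fully open) to 1 (shut). In form: {"dp": [[dx, dy, dz], ...], "angular": [[ax, ay, az], ...], "grip": [grip, ...]}. A call has 1 to 8 rows; each row is the pose to reach, as a shift and turn from the pose commanded when the call began; what a row does not reach only later rows make up. A row lasts 1/12 s, in which the tool goes at most 41.7 mm and 7.16 degrees, less where a joint would pass 70% of its speed; a pose out of reach is approached as far as the arm can. A call with a gripper value outside its range is refused whole. The fingers move at their own pace and stop on an object; "force" is the grip in N (left out, the last holds). Time passes only in rows, so rows that repeat a pose let the fingers close. It gives the time, the measured TCP pose, the force, the opening and the grip force at its end, in the units of the state.
- sense(): the state, without advancing time (a new reading comes with each control period).
- imaging.grab_frame(name): name is "scene" or "top" or "wrist"; returns the picture (480x640x3 uint8, red, green, blue); there is no depth.
- imaging.camera_info(name): a dict with "intrinsics" (3x3 intrinsics, pixels), "D" ([k1, k2, p1, p2, k3] as OpenCV has them; the pictures are not rectified), "T" (4x4, takes a point from camera to world coordinates); the wrist camera has in their place "mount" (4x4, takes a point from camera to tool coordinates, whose origin is the TCP and whose axes are the flange's). Camera axes: x right, y down, z forward; pixel columns grow to the right and rows downward; lengths in mm; the calibration is good to about 2 mm. A picture is of the moment at which its call begins: read the wrist's pose just before it. camera_info takes no time and is no camera call.
- manip.finish_job(): hands the job in; it is judged then, once.
Trained networks look in the newest picture that a camera, given by its name, has taken for a name from the list of things; names that differ only in an ending like _2 or _b are one class to them, and where a whole thing is asked for, a point or a joint stands for the part that bears it (a point fixed in the world has none). Each returns a list of dicts, best first, with "score" (0 to 1); they miss things now and then, are a little off and sometimes report something else, mostly with a low value. They report only what shows in the picture. A call takes as long as a camera call.
- imaging.search_frame(label, camera): "centre" ([x, y, z] in mm, in world coordinates, good to about 4 mm: the middle of the surface that is visible of it).
The state is a dict: "time_s": time; "joint_positions": joint angles; "joint_velocities": joint speeds; "tau": joint torques, N m; "ee_pos": TCP position; "eef_rot": TCP orientation; "wrist_force": force on the tool from outside, world axes, zero at the start; "ft_torque": the same for the moment, N m; "gripper_width": opening from 0.0 (shut) to 1.0 (fully open); "finger_force": force on a finger pad.
Only numpy, scipy, OpenCV 4.12 (cv2) and the standard library are available. Lean on these libraries where they do the work, as an engineer would, in place of code of your own. Each camera call takes 0.05 s, during which the arm holds its last target. There are 200 camera calls.

## Working session

There is one attempt and no reset: what is moved stays moved. The work goes in short steps, Python scripts to look and compute and a tool call to move; the robot and the scene stay as the last step left them, time stands still between calls to the robot, and variables do not carry over. Pictures are saved under pics/ and viewed, at most 10 in all, crops included, and the job is handed in when it is done.

Besides the shell and the picture viewer there is one more tool, called after "Request:" as name(argument=value, ...) on one line, values as JSON. servo_tool: Moves the arm, as the interface text tells. Its arguments: {"type":"object","properties":{"dp":{"type":"array","items":{"type":"array","items":{"type":"number"}}},"angular":{"type":"array","items":{"type":"array","items":{"type":"number"}}},"grip":{"type":"array","items":{"type":"number"}},"force":{"type":"number"}},"required":["dp","angular","grip"]}

```bash
mkdir -p pics; python3 - <<'E'
from station import sense, imaging, manip
import cv2, numpy as np
for n in ("scene","top"):
    im=imaging.grab_frame(n); cv2.imwrite(f"pics/{n}0.png",im[:,:,::-1])
    for l in ("frame","rail","lock_grip","other_rail","cradle","lock"):
        print(n,l,[(np.round(d['centre']).tolist(),round(d['score'],2)) for d in imaging.search_frame(l,n)][:3])
    c=imaging.camera_info(n);print(np.round(c["T"],2).tolist(),np.round(c["intrinsics"]).tolist())
s=sense();print(s["ee_pos"],s["eef_rot"],s["time_s"])
E
```

```text
scene frame [([612.0, -176.0, 95.0], 0.84), ([594.0, -204.0, 97.0], 0.38)]
scene rail [([595.0, -202.0, 104.0], 0.78), ([620.0, -78.0, 152.0], 0.66)]
scene lock_grip [([618.0, -77.0, 153.0], 0.59)]
scene other_rail [([576.0, 229.0, 109.0], 0.91), ([622.0, -76.0, 156.0], 0.58)]
scene cradle [([594.0, -201.0, 97.0], 0.93)]
scene lock [([616.0, -77.0, 153.0], 0.89)]
[[-0.61, 0.62, -0.49, 975.75], [0.79, 0.47, -0.39, 402.86], [-0.01, -0.63, -0.78, 784.35], [0.0, 0.0, 0.0, 1.0]] [[515.0, 0.0, 317.0], [0.0, 515.0, 241.0], [0.0, 0.0, 1.0]]
top frame [([576.0, -193.0, 97.0], 0.81)]
top rail [([591.0, -203.0, 103.0], 0.82)]
top lock_grip [([612.0, -78.0, 162.0], 0.62), ([579.0, -193.0, 96.0], 0.41)]
top other_rail [([589.0, -202.0, 106.0], 0.72), ([570.0, 222.0, 122.0], 0.7), ([579.0, -194.0, 96.0], 0.51)]
top cradle [([590.0, -200.0, 110.0], 0.63)]
top lock [([614.0, -79.0, 167.0], 0.95)]
[[-0.0, -0.99, 0.11, 413.16], [-1.0, 0.0, -0.01, 38.44], [0.01, -0.11, -0.99, 1106.65], [0.0, 0.0, 0.0, 1.0]] [[584.0, 0.0, 318.0], [0.0, 584.0, 246.0], [0.0, 0.0, 1.0]]
[271.98618189 590.37506637 226.7715822 ] [-6.72924185e-01 -3.06867358e+00 -1.52717316e-04] 0.7
```

View pics/scene0.png

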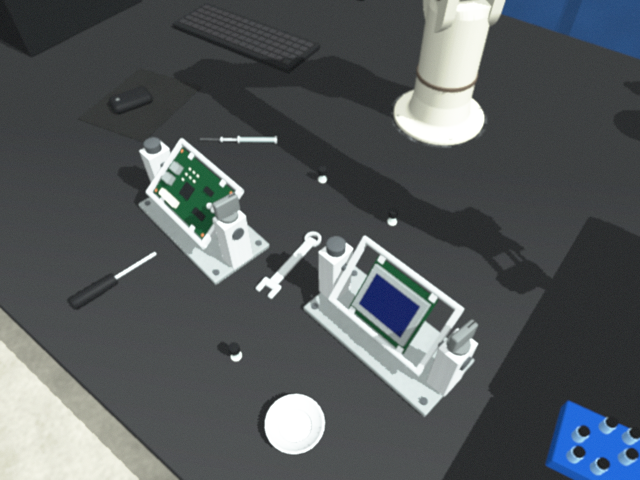

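View pics/top0.png

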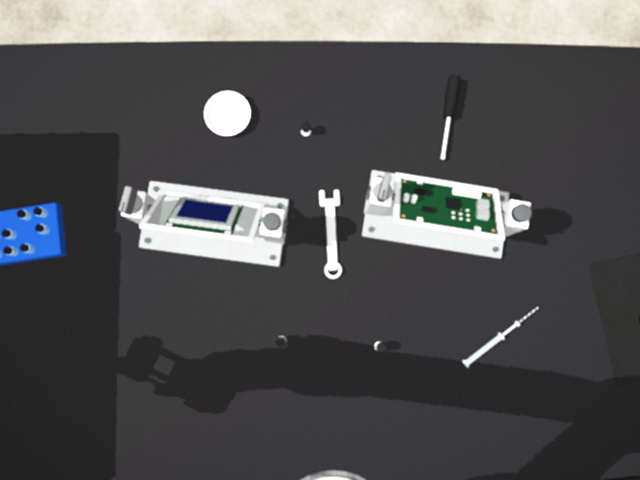

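The control board is in the frame at y≈-195: in the top view its lock bar is at (382,188), its round knob at (521,213), and the plate front edge runs from (363,236) to (502,258). The display frame is on the left at y≈+225. I'll compute the frame pose from these pixels.

```bash
cat > h.py <<'E'
import numpy as np, cv2
from station import sense, imaging, manip
from scipy.spatial.transform import Rotation as R
def ray(name,uv,z,T=None):
    c=imaging.camera_info(name)
    if T is None: T=np.array(c["T"])
    p=cv2.undistortPoints(np.array(uv,float).reshape(-1,1,2),np.array(c["intrinsics"]),np.array(c["D"])).reshape(-1,2)
    d=np.c_[p,np.ones(len(p))]@T[:3,:3].T; o=T[:3,3]
    return o+d*((z-o[2])/d[:,2])[:,None]
def wristT(s):
    M=np.eye(4);M[:3,:3]=R.from_rotvec(s["eef_rot"]).as_matrix();M[:3,3]=s["ee_pos"]
    return M@np.array(imaging.camera_info("wrist")["mount"])
E
python3 - <<'E'
from h import *
print("plate",ray("top",[(363,236),(502,258)],12).round())
print("knob tops",ray("top",[(382,188),(521,213)],165).round())
print("rail ends",ray("top",[(391,229),(500,230)],140).round())
im=imaging.grab_frame("top");cv2.imwrite("pics/topc.png",cv2.resize(im[150:280,340:560,::-1],None,fx=3.6,fy=3.6,interpolation=cv2.INTER_CUBIC))
print(np.round(imaging.camera_info("wrist")["mount"],2).tolist())
E
```

```text
plate [[ 552.  -60.   12.]
 [ 510. -325.   12.]]
knob tops [[ 613.  -78.  165.]
 [ 571. -309.  165.]]
rail ends [[ 548.  -95.  140.]
 [ 546. -280.  140.]]
[[0.0, -0.96, -0.29, 78.19], [1.0, 0.0, -0.0, -0.64], [0.0, -0.29, 0.96, -158.32], [0.0, 0.0, 0.0, 1.0]]
```

View pics/topc.png

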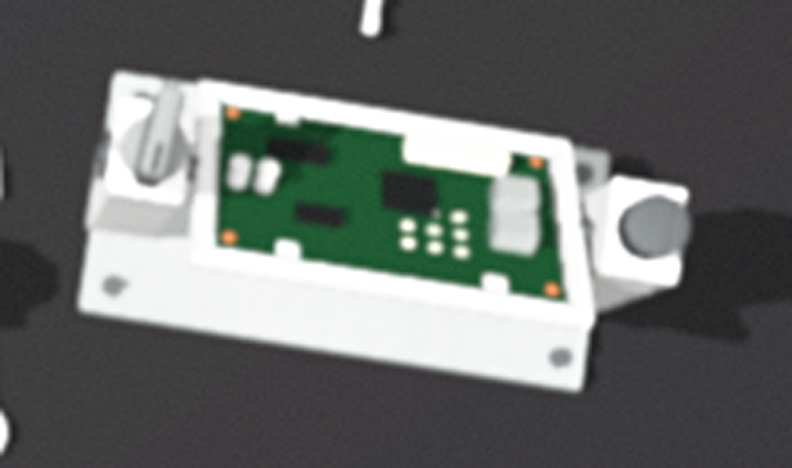

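Request:
servo_tool(dp=[[4.4,-12.4,1],[4.4,-12.4,1],[4.4,-12.4,1],[4.4,-12.4,1],[4.4,-12.4,1],[4.4,-12.4,1],[4.4,-12.4,1],[4.4,-12.4,1]], angular=[[0,0,1.2],[0,0,1.2],[0,0,1.2],[0,0,1.2],[0,0,1.2],[0,0,1.2],[0,0,1.2],[0,0,1.2]], grip=[1,1,1,1,1,1,1,1])

```text
time_s: 1.42
ee_pos: [382.6, 277.9, 252.2]
eef_rot: [0.512, 3.099, 0.0]
wrist_force: [0.8, 0.4, 0.3]
gripper_width: 0.47
finger_force: 0.0
```

Request:
servo_tool(dp=[[3.2,-9.4,0],[3.2,-9.4,0],[3.2,-9.4,0],[3.2,-9.4,0],[3.2,-9.4,0],[3.2,-9.4,0],[3.2,-9.4,0],[3.2,-9.4,0]], angular=[[0,0,1],[0,0,1],[0,0,1],[0,0,1],[0,0,1],[0,0,1],[0,0,1],[0,0,1]], grip=[1,1,1,1,1,1,1,1])

```text
time_s: 2.08
ee_pos: [462.6, 42.8, 251.9]
eef_rot: [0.385, 3.118, -0.0]
wrist_force: [-0.1, 0.8, -0.1]
gripper_width: 0.002
finger_force: 0.0
```

Request:
servo_tool(dp=[[2,-9.4,0],[2,-9.4,0],[2,-9.4,0],[2,-9.4,0],[2,-9.4,0],[2,-9.4,0],[2,-9.4,0],[2,-9.4,0]], angular=[[0,0,0.9],[0,0,0.9],[0,0,0.9],[0,0,0.9],[0,0,0.9],[0,0,0.9],[0,0,0.9],[0,0,0.9]], grip=[1,1,1,1,1,1,1,1])

```text
time_s: 2.75
ee_pos: [512.2, -190.1, 251.4]
eef_rot: [-0.256, -3.131, -0.001]
wrist_force: [-0.4, 1.7, 0.5]
gripper_width: 0.01
finger_force: 0.0
```

```bash
python3 - <<'E'
from h import *
s=sense();print(s["time_s"],s["ee_pos"].round(1),s["joint_positions"].round(2),s["wrist_force"].round(1))
m=R.from_rotvec(s["eef_rot"]).as_matrix();print(m.round(3))
im=imaging.grab_frame("wrist");cv2.imwrite("pics/w1.png",im[:,:,::-1])
print("rail mid",[ray("top",[(449.3,230)],z).round() for z in (135,145,152)])
E
```

```text
2.75 [ 512.2 -190.1  251.4] [ 0.28  0.26  0.03  1.8  -0.01  1.08  1.72] [-0.4  1.7  0.5]
[[-0.987  0.163 -0.   ]
 [ 0.163  0.987  0.   ]
 [ 0.     0.    -1.   ]]
rail mid [array([[ 547., -195.,  135.]]), array([[ 546., -193.,  145.]]), array([[ 545., -191.,  152.]])]
```

View pics/w1.png

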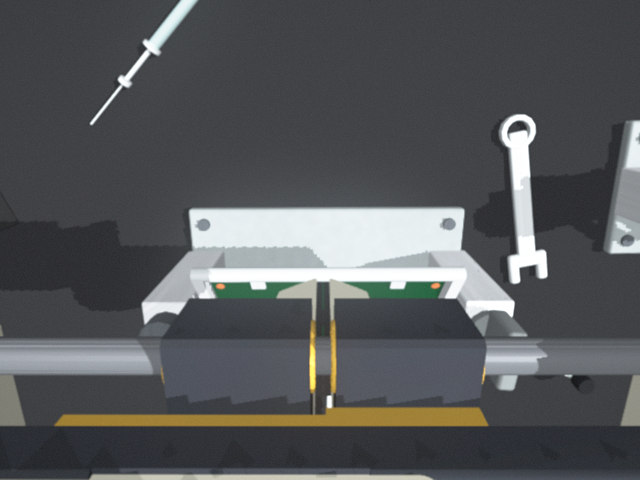

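```bash
python3 - <<'E'
from h import *
s=sense();T=wristT(s)
for z in (130,137,145,152): print(z,ray("wrist",[(328,275),(192,275),(465,275)],z,T).round().tolist())
p=ray("wrist",[(191,209),(463,209)],12,T);print("plate front",p.round(1).tolist(),np.linalg.norm(p[1]-p[0]))
E
```

```text
130 [[551.0, -191.0, 130.0], [535.0, -287.0, 130.0], [566.0, -94.0, 130.0]]
137 [[548.0, -191.0, 137.0], [533.0, -285.0, 137.0], [563.0, -96.0, 137.0]]
145 [[545.0, -190.0, 145.0], [530.0, -281.0, 145.0], [559.0, -98.0, 145.0]]
152 [[542.0, -190.0, 152.0], [527.0, -279.0, 152.0], [556.0, -101.0, 152.0]]
plate front [[510.4, -317.9, 12.0], [552.3, -57.0, 12.0]] 264.327460999226
```

Request:
servo_tool(dp=[[1.3,0,-1.5],[1.3,0,-3],[1.3,0,-4],[1.3,0,-4]], angular=[[0,0,0],[0,0,0],[0,0,0],[0,0,0]], grip=[1,1,1,1])

```text
time_s: 3.13
ee_pos: [540.8, -184.4, 145.8]
eef_rot: [-0.245, -3.121, -0.006]
wrist_force: [-0.9, 0.6, -0.3]
gripper_width: 0.005
finger_force: 0.0
```

Request:
servo_tool(dp=[[0,0,-0.3],[-0.1,0,-0.6],[-0.15,0,-0.9],[-0.2,0,-1.2],[-0.25,0,-1.4],[-0.3,0,-1.6],[-0.3,0,-1.75],[-0.3,0,-1.8]], angular=[[0,0,0],[0,0,0],[0,0,0],[0,0,0],[0,0,0],[0,0,0],[0,0,0],[0,0,0]], grip=[1,1,1,1,1,1,1,1])

```text
time_s: 3.8
ee_pos: [537.2, -189.4, 107.0]
eef_rot: [0.253, 3.131, 0.0]
wrist_force: [-1.7, 2.4, 2.7]
gripper_width: 0.004
finger_force: 1.5
```

Request:
servo_tool(dp=[[0,0,0],[0,0,0],[0,0,0]], angular=[[0,0,0],[0,0,0],[0,0,0]], grip=[1,1,1])

```text
time_s: 4.05
ee_pos: [537.7, -190.2, 107.0]
eef_rot: [0.253, 3.13, -0.001]
wrist_force: [0.8, 0.1, -0.5]
gripper_width: 0.003
finger_force: 0.1
```

Request:
servo_tool(dp=[[0,0,1.5],[0,0,3],[0,0,4.5],[0,1,5],[0,2.5,5],[0,4.4,5],[0,4.4,5],[0,4.4,5]], angular=[[0,0,0],[0,0,0],[0,0,0],[0,0,0],[0,0,0],[0,0,0],[0,0,0],[0,0,0]], grip=[1,1,1,1,0.4,0.4,0.4,0.4])

```text
time_s: 4.72
ee_pos: [537.7, -75.3, 232.2]
eef_rot: [0.242, 3.131, 0.002]
wrist_force: [0.5, 0.2, 0.6]
gripper_width: 0.245
finger_force: 0.0
```

```bash
python3 - <<'E'
from h import *
s=sense();print(s["time_s"],s["ee_pos"].round(1),s["joint_positions"].round(2),s["gripper_width"])
im=imaging.grab_frame("wrist");cv2.imwrite("pics/w2.png",im[:,:,::-1])
T=wristT(s);np.save("T2.npy",T)
for l in ("lock_grip","lock"): print(l,[(np.round(d['centre']).tolist(),round(d['score'],2)) for d in imaging.search_frame(l,"wrist")][:3])
im=imaging.grab_frame("top");cv2.imwrite("pics/topc2.png",cv2.resize(im[150:280,340:560,::-1],None,fx=3.6,fy=3.6,interpolation=cv2.INTER_CUBIC))
E
```

```text
4.7167 [537.7 -75.3 232.2] [ 0.12  0.27 -0.03  1.83  0.01  1.04  1.5 ] 0.2449377509103448
lock_grip [([608.0, -83.0, 157.0], 0.56)]
lock []
```

View pics/w2.png

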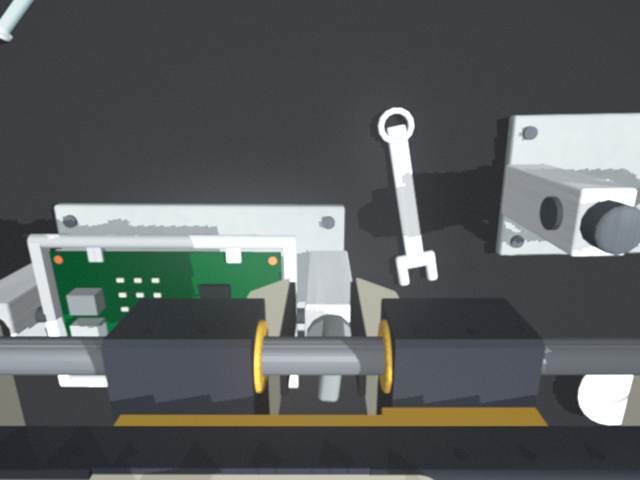

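View pics/topc2.png

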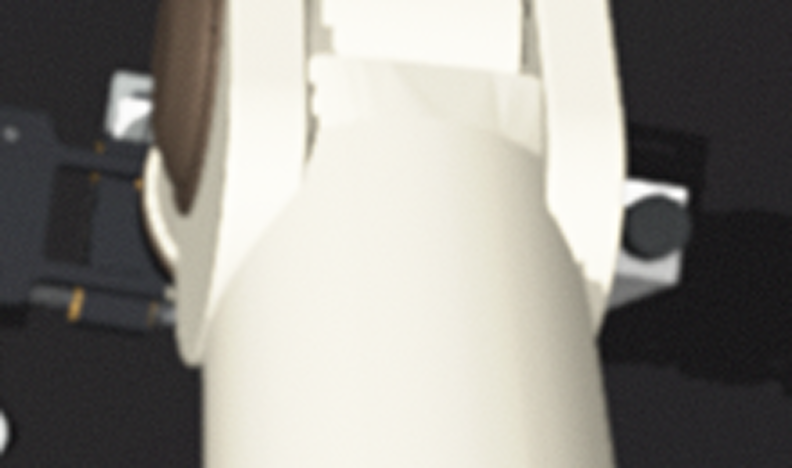

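```bash
python3 - <<'E'
from h import *
T=np.load("T2.npy")
a=ray("wrist",[(329,395),(330,400),(328,325),(323,400),(340,400)],172,T);print(a.round(1).tolist())
y=np.array([.163,.987]);x=np.array([.987,-.163]);c=np.array([595.5,-198])
print("frame coords",[(round((q[:2]-c)@x,1),round((q[:2]-c)@y,1)) for q in a])
for z in (90,100,110):
    p=ray("wrist",[(30,243),(297,243)],z,T);q=p.mean(0)[:2]-c;print(z,np.linalg.norm(p[1]-p[0]).round(1),(q@x).round(1),(q@y).round(1))
q=ray("wrist",[(55,206),(345,206)],12,T);print(q.round(1).tolist())
E
```

```text
[[629.9, -86.3, 172.0], [633.6, -86.2, 172.0], [582.1, -79.7, 172.0], [633.0, -90.5, 172.0], [634.6, -80.1, 172.0]]
frame coords [(np.float64(15.8), np.float64(115.9)), (np.float64(19.4), np.float64(116.5)), (np.float64(-32.5), np.float64(114.6)), (np.float64(19.5), np.float64(112.2)), (np.float64(19.4), np.float64(122.7))]
90 201.1 -54.2 -8.6
100 194.4 -57.6 -4.6
110 187.7 -61.0 -0.7
[[511.3, -321.9, 12.0], [552.3, -57.3, 12.0]]
```

Request:
servo_tool(dp=[[1.5,-0.1,0],[3,-0.2,0],[3,-0.2,0],[3,-0.2,-1],[3,-0.2,-2],[3,-0.2,-3],[3,-0.2,-3.55],[3,-0.2,-3.55]], angular=[[0,0,0],[0,0,0],[0,0,0],[0,0,0],[0,0,0],[0,0,0],[0,0,0],[0,0,0]], grip=[0.4,0.4,0.4,0.4,0.4,0.4,0.4,0.4])

```text
time_s: 5.58
ee_pos: [608.9, -86.4, 138.7]
eef_rot: [-0.256, -3.124, 0.001]
wrist_force: [-0.8, 0.7, -0.7]
gripper_width: 0.603
finger_force: 0.0
```

```bash
python3 - <<'E'
from h import *
s=sense();print(s["time_s"],s["ee_pos"].round(1),s["wrist_force"],s["gripper_width"])
im=imaging.grab_frame("wrist");cv2.imwrite("pics/w3.png",im[:,:,::-1])
E
```

```text
5.5833 [608.9 -86.4 138.7] [-0.78515107  0.73291836 -0.72326027] 0.602907119526418
```

View pics/w3.png

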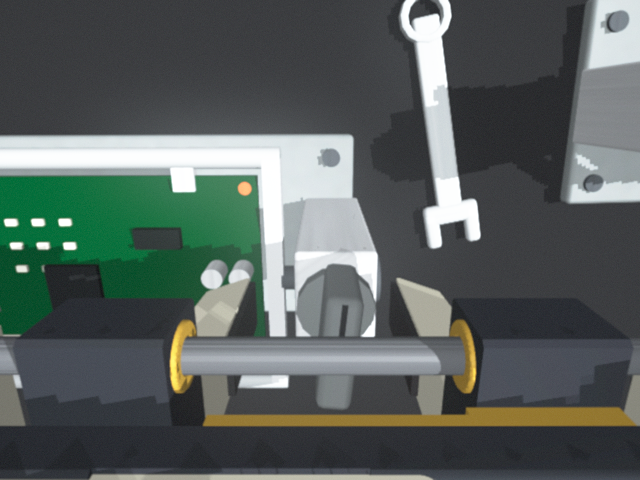

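The bar (column ~337) is between the fingers, whose midpoint is about column 325. The arm was still settling, so I'll settle it and then close.

Request:
servo_tool(dp=[[0,0,0],[0,0,0],[0,0,0]], angular=[[0,0,0],[0,0,0],[0,0,0]], grip=[0.4,0.4,0.6])

```text
time_s: 5.88
ee_pos: [613.2, -85.1, 144.6]
eef_rot: [0.254, 3.128, -0.0]
wrist_force: [0.4, -0.6, 0.4]
gripper_width: 0.565
finger_force: 0.0
```

Request:
servo_tool(dp=[[0,0,0],[0,0,0],[0,0,0],[0,0,0],[0,0,0],[0,0,0]], angular=[[0,0,0],[0,0,0],[0,0,0],[0,0,0],[0,0,0],[0,0,0]], grip=[1,1,1,1,1,1], force=15)

```text
time_s: 6.38
ee_pos: [611.9, -81.6, 143.2]
eef_rot: [-0.251, -3.131, -0.006]
wrist_force: [-0.8, 12.7, 3.1]
gripper_width: 0.14
finger_force: 6.0
```

Request:
servo_tool(dp=[[0,0.1,0],[0,0.1,0],[0,0.1,0]], angular=[[0,0,0],[0,0,0],[0,0,0]], grip=[1,1,1])

```text
time_s: 6.63
ee_pos: [611.9, -81.4, 143.1]
eef_rot: [-0.252, -3.131, -0.001]
wrist_force: [-0.6, 3.6, 2.5]
gripper_width: 0.138
finger_force: 15.0
```

Request:
servo_tool(dp=[[0,0,0],[0,0,0],[0,0,0],[0,0,0],[0,0,0],[0,0,0],[0,0,0],[0,0,0]], angular=[[0,0,-0.8],[0,0,-1.6],[0,0,-2.4],[0,0,-3.2],[0,0,-4],[0,0,-4.8],[0,0,-5.6],[0,0,-6.4]], grip=[1,1,1,1,1,1,1,1])

```text
time_s: 7.3
ee_pos: [612.5, -80.2, 143.2]
eef_rot: [-1.109, -2.939, -0.003]
wrist_force: [0.1, 6.1, 1.8]
gripper_width: 0.139
finger_force: 15.0
```

Request:
servo_tool(dp=[[0,0,0],[0,0,0],[0,0,0],[0,0,0],[0,0,0],[0,0,0],[0,0,0],[0,0,0]], angular=[[0,0,-0.8],[0,0,-1.6],[0,0,-2.4],[0,0,-3.2],[0,0,-4],[0,0,-4.8],[0,0,-5.6],[0,0,-6.4]], grip=[1,1,1,1,1,1,1,1])

```text
time_s: 7.97
ee_pos: [613.6, -79.5, 143.2]
eef_rot: [1.875, 2.52, 0.006]
wrist_force: [3.4, 5.7, -1.5]
gripper_width: 0.141
finger_force: 15.0
```

Request:
servo_tool(dp=[[0,0,0],[0,0,0],[0,0,0],[0,0,0],[0,0,0],[0,0,0]], angular=[[0,0,-0.7],[0,0,-1.4],[0,0,-2.1],[0,0,-2.8],[0,0,-3.2],[0,0,-3.2]], grip=[1,1,1,1,1,1])

```text
time_s: 8.47
ee_pos: [614.3, -79.4, 143.2]
eef_rot: [2.205, 2.236, 0.007]
wrist_force: [5.6, 5.2, -1.4]
gripper_width: 0.141
finger_force: 15.0
```

```bash
python3 - <<'E'
from h import *
s=sense();print(s["time_s"],s["ee_pos"].round(1),s["wrist_force"].round(1),s["ft_torque"].round(2),s["joint_positions"].round(2))
y=R.from_rotvec(s["eef_rot"]).as_matrix()[:,1];print(np.degrees(np.arctan2(y[1],y[0]))-80.6)
E
```

```text
8.4667 [614.3 -79.4 143.2] [ 5.6  5.2 -1.4] [ 1.19 -0.92 -0.05] [-0.13  0.51  0.29  1.73 -0.18  0.92  0.24]
-79.81982394882314
```

Request:
servo_tool(dp=[[0,0,0],[0,0,0],[0,0,0],[0,0,0],[0,0,1],[0,0,2],[0,0,3],[0,0,4]], angular=[[0,0,0],[0,0,0],[0,0,0],[0,0,0],[0,0,0],[0,0,0],[0,0,0],[0,0,0]], grip=[0.6,0.6,0.6,0.6,0.6,0.6,0.6,0.6])

```text
time_s: 9.13
ee_pos: [611.5, -82.9, 243.8]
eef_rot: [-2.208, -2.235, 0.001]
wrist_force: [1.7, 0.1, -0.4]
gripper_width: 0.398
finger_force: 0.0
```

Request:
servo_tool(dp=[[-1.5,0,1],[-3,0,2],[-4.5,0,2],[-6,0,2],[-7,0,2],[-8,0,2],[-8,0,2],[-8,0,2]], angular=[[0,0,0],[0,0,0],[0,0,0],[0,0,0],[0,0,0],[0,0,0],[0,0,0],[0,0,0]], grip=[0.6,0.6,0.6,0.6,0.6,0.6,0.6,0.6])

```text
time_s: 9.8
ee_pos: [411.2, -82.6, 293.4]
eef_rot: [2.208, 2.234, 0.003]
wrist_force: [0.7, -0.2, -0.4]
gripper_width: 0.398
finger_force: 0.0
```

```bash
python3 - <<'E'
from h import *
s=sense();print(s["time_s"],s["ee_pos"].round(1),s["wrist_force"].round(1))
im=imaging.grab_frame("scene");cv2.imwrite("pics/s4.png",cv2.resize(im[110:420,100:500,::-1],None,fx=1.9,fy=1.9,interpolation=cv2.INTER_CUBIC))
E
```

```text
9.8 [411.2 -82.6 293.4] [ 0.7 -0.2 -0.4]
```

View pics/s4.png

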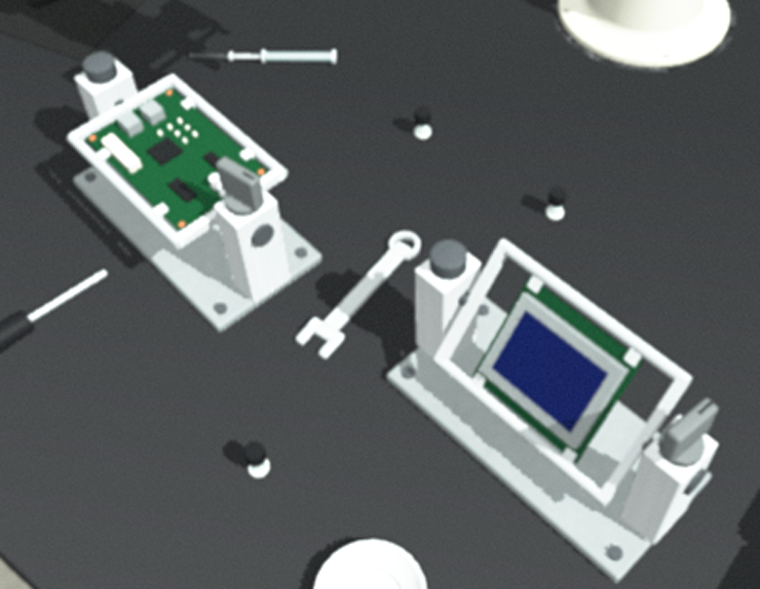

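The board appears level, and the lock bar at crop pixel (240,185) now lies along the frame. The display module looks unmoved. I'll check the tilt numerically with the four cradle corners.

```bash
python3 - <<'E'
from h import *
from scipy.optimize import least_squares
c=imaging.camera_info("scene");Ti=np.linalg.inv(np.array(c["T"]))
uv=np.array([(175,77),(287,173),(69,137),(182,246)])/1.9+[100,110]
def f(p):
    t,cx,cy,yaw=p;X=[]
    for sx,sy in((-1,-1),(-1,1),(1,-1),(1,1)):
        x=sx*65*np.cos(t);y=sy*97;z=100-sx*65*np.sin(t)+3
        X.append([cx+x*np.cos(yaw)-y*np.sin(yaw),cy+x*np.sin(yaw)+y*np.cos(yaw),z])
    return (cv2.projectPoints(np.array(X),cv2.Rodrigues(Ti[:3,:3])[0],Ti[:3,3],np.array(c["intrinsics"]),np.array(c["D"]))[0].reshape(-1,2)-uv).ravel()
r=least_squares(f,[0,595,-198,-.163]);print(r.x.round(3),r.fun.round(1))
b=ray("scene",(np.array([(222,160),(258,190)])/1.9+[100,110]),172);print(b.round(),np.degrees(np.arctan2(*(b[1]-b[0])[[1,0]])))
E
```

```text
[ 1.00000e-03  5.94954e+02 -1.94288e+02 -1.52000e-01] [ 0.  -0.7  2.6 -0.2 -1.3  0.1 -1.3  0.3]
[[614. -98. 172.]
 [621. -48. 172.]] 82.24501921609335
```

```bash
python3 -c "
from station import manip
print(manip.finish_job())"
```

```text
the job is handed in; nothing more can be done
None
```

I handed the job in: the control board is level (about 0 rad by the camera fit), its lock knob was turned about 1.39 rad clockwise to the stop, and the display module looks unmoved in the last picture; `finish_job()` returned no verdict.

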